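# Set the turntable speed with the edge thumbwheel and start it

## Task

Set the speed of the decorating turntable: with a light fingertip, roll the thumbwheel that stands out of the panel slot until the scale pointer stands exactly opposite the tip of the arrow-shaped rider (not the square one), without touching the pointer itself, and take the finger off. Only then press the start button well down, let it go, and leave the setting as it is. Push gently all the time, well under 18 N, as the wheel sits on a weak spring, and leave the wet painted jug and the other things around undisturbed.

Things in the scene. Friction and masses are not known exactly. Their poses are not given: they have to be found in the camera images.
- unit: speed control unit: grey box with a flat aluminium panel on top, 190 (x) x 240 (y) x 70 mm high, fixed to the table; origin under its centre. Its x axis points away from the robot at yaw 0, its y axis to the robot's left. The thumbwheel, the start button and the scale are on the panel
- slot (a point): centre of the 16 (x) x 54 (y) mm panel slot, at panel height (70 mm above the table), at unit (-35, 35, 70) mm. Through it stands the top of a black ribbed thumbwheel, 56 mm diameter, 12 mm wide, axle along the unit's x axis straight below this point. The wheel's top stands 6 to 12 mm above the panel, different each time and not measured: feel for it
- wheel (a joint): angle of the thumbwheel, rad, stops at -3.6 and 3.6; grows as its top (and a fingertip on it) goes to the unit's +y; 28 mm of rolling is 1 rad. It yields downwards on a spring: starts at 2.5 N, 2.5 N per mm, hard stop after 3 mm (10 N). Stiff to turn (2.5 N at the rim, stays where left): a finger pressing under about 4 N slips
- pointer_tip (a point): tip of the black scale pointer, 8.5 mm above the panel, sliding in a groove along the unit's y axis behind the wheel (tip at unit x +69 mm). Geared to the wheel: 15 mm per rad, the same way as the top of the wheel; at unit y 0 when the wheel angle is 0. Never touch it
- rider_tip (a point): tip of the arrow-shaped brass rider (38 x 16 x 9 mm) fixed on the far side of the scale, tip towards the pointer, about 5 mm beyond the pointer's tip. Target: pointer tip at the same place along the unit's y axis (within 2.5 mm)
- rider_square: square brass rider (24 x 16 x 9 mm), the other marker fixed on the far side of the scale, not the target; its origin is on the panel surface 31 mm nearer than its centre, at the same y
- start (a joint): travel of the start button, m: 0 up, 0.008 at its hard stop; a spring pushes it back (5 N at full travel). Counts as pressed beyond 0.0045: no need to push on at the stop
- start_top (a point): centre of the top face of the round grey start button, 26 mm diameter, 8 mm of travel, at unit (-35, -75) mm, 24 mm above the panel; pressed straight down
- turntable: decorating turntable, aluminium disc 190 mm diameter, top 55 mm above the table, to the left of the unit; fixed; origin under its centre
- jug: wet painted terracotta jug, 85 mm high, 80 mm diameter, with an ear handle, standing on the turntable; origin under its centre; leave alone
- paint_a: small glass paint bottle, 28 mm diameter, 60 mm high, to the right of the unit; origin under its centre; leave alone
- paint_b: second small paint bottle, same size, to the right of the unit; origin under its centre; leave alone
- dip_bowl: white ceramic bowl, 80 mm diameter, 35 mm high, behind the unit; origin under its centre; leave alone
- brush_jar: glass jar with upright brushes, 76 mm diameter, 260 mm high over the brushes, far right; origin under its centre; leave alone
- mug: blue mug, 80 mm diameter, 90 mm high, near right; origin under its centre; leave alone
- scraper: spatula 200 mm long lying on the table behind the turntable; leave alone
- pointer: the black pointer itself, 32 x 6 mm, 10 mm high; its origin lies on the panel surface, 14 mm nearer the robot than pointer_tip, at the same y. Never touch it

How it is judged:
On the way, in this order (a step that is already met when the one before it is completed fails the run):
1. the pointer stands opposite the arrow-shaped rider and the finger is off the unit (y of pointer_tip in the frame of rider_tip between -0.0025 and 0.0025 m and contact force between the fingers and unit below 0.3 N), for 0.2 s.
2. the start button is pressed down (value of joint start above 0.0045 m), for 0.05 s.
At the end, for the whole second after the job is handed in: the pointer tip is within 2.5 mm of the arrow rider's tip along the scale, and the start button, after being pressed beyond 4.5 mm, is up again (under 1.5 mm) (y of pointer_tip in the frame of rider_tip between -0.0025 and 0.0025 m and value of joint start below 0.0015 m); the robot touches nothing.
It fails at once if the start button is pressed while the pointer is not opposite the arrow-shaped rider (value of joint start above 0.003 m and (y of pointer_tip in the frame of rider_tip above 0.0025 m or y of pointer_tip in the frame of rider_tip below -0.0025 m)).
It fails at once if the unit (wheel, button, panel) is pushed with more than 18 N (contact force between the arm and unit above 18 N).
It fails at once if the unit (wheel, button, panel) is pushed by the fingers with more than 18 N (contact force between the fingers and unit above 18 N).
It fails at once if the jug or another thing around is moved by more than 15 mm (distance of any of jug, paint_a, paint_b, dip_bowl, brush_jar, mug, scraper from where it was at the start of the episode above 0.015 m).
It fails at once if the pointer is pushed directly (contact force between any of the fingers, the arm and pointer above 0.5 N).
It also fails if it takes over 72 s, if anything falls off the work surface, if the arm or the gripper's body presses on something with over 40 N, if the wrist force passes 120 N, or if a joint passes its speed limit or range.

## Robot

A 6-joint arm with a two-finger parallel gripper is mounted at the origin on the work surface. World frame = base frame: x ahead of the robot, y to its left, z up, the work surface at z = 0. Lengths are in m, angles in rad, forces in N, time in s.
With the tool pointing down it reaches from about 0.4 to 0.825 m from the base axis. Payload 7 kg.
Tool frame: the origin (TCP) lies midway between the tips of the shut fingers; the grasp point (between the pads) lies 19 mm behind it; z points along the fingers, y is the line along which they close (so a half turn about z gives the same grasp; the last joint's range is limited). The gripper opens to 88 mm and grips with 3 to 60 N. Pads are 19 mm wide; open, the fingers measure 130 mm over their backs; the gripper's body (78 mm by 193 mm) begins 47 mm behind the grasp point.
Start: joints at [1.463, 0.359, 0.012, 0, -1.224, -0.288], TCP at [0.26, 0.623, 0.227] pointing down, gripper open.
Joint ranges: [-3.07, 3.07], [-1.43, 2.12], [-1.02, 1.25], [-3.03, 1.67], [-3.05, -0], [-3.03, 3.03]. Speed limits (rad/s): [2.39, 2.39, 3.01, 3.14, 3.14, 3.14].

## Interface

Orientations are given as [roll, pitch, yaw] about the fixed x, y, z axes, in that order (R = Rz(yaw) Ry(pitch) Rx(roll)).
In Python, from station import get_state, grab_frame, calibration, job_done, boxes_of, regions_of, spot_point gives the robot as it stands. The module is installed in compiled form; this text tells all that it offers.
- The arm moves only by the tool arm_command, never from a script. Its argument "commands" is a list of rows, each an object of numbers: "tx", "ty", "tz": the shift along the tool's x, y, z each as a share of 25 cm, from -1 to 1; "twist": the turn about the tool's z as a share of 180 degrees, from -1 to 1. A call has exactly 8 rows; each row is the pose to reach, as a shift and turn from the pose commanded when the call began, along the tool's axes at that moment, turning the shorter way round; what a row does not reach only later rows make up. A row lasts 1/12 s, in which the tool goes at most 41.7 mm and 7.16 degrees, less where a joint would pass 70% of its speed; a pose out of reach is approached as far as the arm can. A call with a number of a shift or a turn outside -1 to 1 is refused whole. A call with a gripper value outside its range is refused whole. "claw" is the opening, from 0 (shut) to 1 (fully open), set as the call begins (left out, the last holds). The fingers move at their own pace and stop on an object; "grip_force" is the grip in N (left out, the last holds). Time passes only in rows, so rows that repeat a pose let the fingers close, or fill a call up. It gives the time, the measured TCP pose, the force, the opening and the grip force at its end, in the units of the state.
- get_state(): the state, without advancing time (a new reading comes with each control period).
- grab_frame(name): name is "scene" or "side" or "wrist"; returns the picture (420x560x3 uint8, red, green, blue); there is no depth.
- calibration(name): a dict with "camera_matrix" (3x3 intrinsics, pixels), "extrinsics" (4x4, takes a point from camera to world coordinates). Camera axes: x right, y down, z forward; pixel columns grow to the right and rows downward; lengths in m; the calibration is good to about 2 mm. The wrist camera is an equidistant fisheye: a pixel r from the principal point sees the ray r / f radians off the axis. A picture is of the moment at which its call begins: read the wrist's pose just before it. calibration takes no time and is no camera call; for the wrist camera it gives the pose at the moment of the call.
- job_done(): hands the job in; it is judged then, once.
Trained networks look in the newest picture that a camera, given by its name, has taken for a name from the list of things; names that differ only in an ending like _2 or _b are one class to them, and where a whole thing is asked for, a point or a joint stands for the part that bears it (a point fixed in the world has none). Each returns a list of dicts, best first, with "score" (0 to 1); they miss things now and then, are a little off and sometimes report something else, mostly with a low value. They report only what shows in the picture. A call takes as long as a camera call.
- boxes_of(query, camera): "rect" ([left, top, right, bottom] in pixels, round what is visible of it).
- regions_of(query, camera): "region" (420x560 bool, what is visible of it) and "rect" ([left, top, right, bottom] in pixels, round what is visible of it).
- spot_point(query, camera): "uv" ([column, row] in pixels: a listed point, or the origin of a listed thing).
The state is a dict: "t": time; "q": joint angles; "qd": joint speeds; "joint_efforts": joint torques, N m; "eef_pos": TCP position; "ee_rot": TCP orientation; "force": force on the tool from outside, world axes, zero at the start; "moment": the same for the moment, N m; "width": finger opening in m; "gripper_force": force on a finger pad.
Only numpy, scipy, OpenCV 4.12 (cv2) and the standard library are available. Lean on these libraries where they do the work, as an engineer would, in place of code of your own. Each camera call takes 0.05 s, during which the arm holds its last target. There are 200 camera calls.

## Working session

There is one attempt and no reset: what is moved stays moved. The work goes in short steps, Python scripts to look and compute and a tool call to move; the robot and the scene stay as the last step left them, time stands still between calls to the robot, and variables do not carry over. Pictures are saved under pics/ and viewed, at most 10 in all, crops included, and the job is handed in when it is done.

Besides the shell and the picture viewer there is one more tool, called after "Call:" as name(argument=value, ...), one argument or row to a line, values as JSON. arm_command: Moves the arm, as the interface text tells. Shift numbers are shares of 25 cm and turn numbers shares of 180 degrees, none past 1 either way. Its arguments: {"type":"object","properties":{"commands":{"type":"array"},"claw":{"type":"number"},"grip_force":{"type":"number"}},"required":["commands"]}

```bash
mkdir -p pics
cat > h.py <<'E'
from station import *
import numpy as np, cv2
def ray(cam,uv,cal=None):
    c=cal or calibration(cam);K=np.array(c["camera_matrix"]);T=np.array(c["extrinsics"])
    x=(uv[0]-K[0,2])/K[0,0];y=(uv[1]-K[1,2])/K[1,1]
    if cam=="wrist":
        r=np.hypot(x,y);s=np.sin(r)/r if r>1e-9 else 1
        d=np.array([x*s,y*s,np.cos(r)])
    else: d=np.array([x,y,1.])
    return T[:3,3],T[:3,:3]@d
def onz(cam,uv,z,cal=None):
    o,d=ray(cam,uv,cal);return o+d*(z-o[2])/d[2]
def save(img,n,s=1): cv2.imwrite(n,cv2.resize(img[:,:,::-1],None,fx=s,fy=s,interpolation=cv2.INTER_CUBIC))
E
python3 - <<'E'
from h import *
s=get_state();print({k:np.round(v,3) for k,v in s.items()})
H=dict(slot=.07,pointer_tip=.0785,rider_tip=.079,rider_square=.07,start_top=.094,unit=0,pointer=.07)
for cam in("scene","side","wrist"):
    cal=calibration(cam);save(grab_frame(cam),f"pics/{cam}0.png")
    print(cam,np.round(cal["extrinsics"],3)[:3,3])
    for k,z in H.items():
        for r in spot_point(k,cam)[:2]: print(k,round(r["score"],2),np.round(r["uv"],1),np.round(onz(cam,r["uv"],z,cal),4))
E
```

```text
{'t': np.float64(0.0), 'q': array([ 1.463,  0.359,  0.011, -0.   , -1.224, -0.288]), 'qd': array([-0.   ,  0.   , -0.   ,  0.   , -0.   ,  0.001]), 'joint_efforts': array([-1.0000e-03, -5.8274e+01,  2.9304e+01,  6.9970e+00,  7.0000e-03,
       -0.0000e+00]), 'eef_pos': array([0.26 , 0.622, 0.226]), 'ee_rot': array([ 3.14 , -0.   , -0.396]), 'force': array([-0.411,  0.398,  0.166]), 'moment': array([ 0.027, -0.061, -0.002]), 'gripper_force': np.float64(0.0), 'width': np.float64(0.088)}
scene [ 1.177 -0.685  0.675]
slot 0.81 [268.7 199.5] [ 0.5127 -0.056   0.07  ]
slot 0.33 [291.2 213.3] [ 0.5939 -0.0587  0.07  ]
pointer_tip 0.59 [280.2 218.6] [ 0.5991 -0.1013  0.0785]
rider_tip 0.6 [278.3 224.8] [ 0.6136 -0.1219  0.079 ]
rider_tip 0.22 [152.6 290.8] [ 0.5962 -0.4388  0.079 ]
rider_square 0.42 [332.6 247.7] [ 0.7455 -0.0871  0.07  ]
start_top 0.51 [229.6 205.3] [ 0.4926 -0.1647  0.094 ]
unit 0.9 [269.1 234.6] [ 0.552  -0.0926  0.    ]
pointer 0.37 [277.8 223.8] [ 0.6015 -0.1115  0.07  ]
side [0.46  0.586 0.871]
slot 0.86 [302.4 215.5] [ 0.5059 -0.0654  0.07  ]
slot 0.29 [268.6 199.2] [ 0.6068 -0.1072  0.07  ]
pointer_tip 0.55 [269.8 193.8] [ 0.6057 -0.1203  0.0785]
pointer_tip 0.4 [269.5 198.7] [ 0.6032 -0.1021  0.0785]
rider_tip 0.62 [269.1 192. ] [ 0.6088 -0.1262  0.079 ]
rider_square 0.52 [268.8 210.8] [ 0.5984 -0.0659  0.07  ]
rider_square 0.39 [301.8 216.7] [ 0.507 -0.061  0.07 ]
start_top 0.46 [306.4 181.3] [ 0.5098 -0.1714  0.094 ]
unit 0.73 [291.7 220.3] [ 0.5382 -0.0991 -0.    ]
pointer 0.69 [273.6 303.4] [0.5365 0.2009 0.07  ]
pointer 0.37 [273.3 200.1] [ 0.5933 -0.1062  0.07  ]
wrist [0.338 0.59  0.383]
```

Run:
```python
import cv2,numpy as np
a=cv2.imread("pics/scene0.png");b=cv2.imread("pics/side0.png")[100:340,150:430]
cv2.imwrite("pics/a.png",cv2.resize(b,None,fx=2.5,fy=2.5,interpolation=cv2.INTER_CUBIC))
```

```text
(no output)
```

View pics/scene0.png

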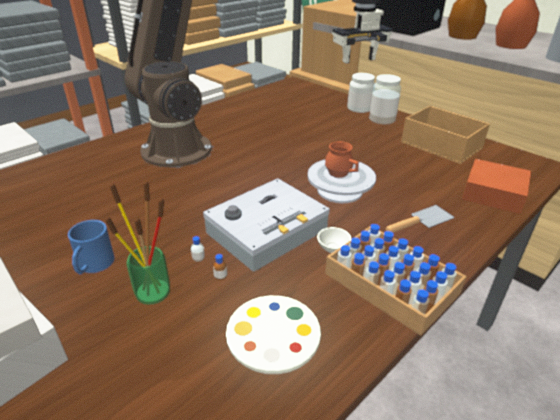

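View pics/a.png

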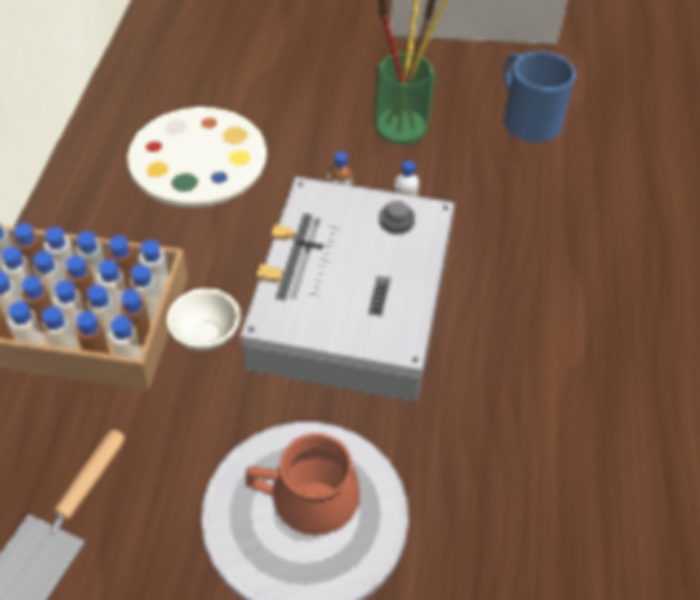

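Call:
arm_command(
  commands=[
    {"tx": 0.16,"ty": 0.18},
    {"tx": 0.32,"ty": 0.36},
    {"tx": 0.48,"ty": 0.54},
    {"tx": 0.65,"ty": 0.72},
    {"tx": 0.65,"ty": 0.72},
    {"tx": 0.65,"ty": 0.72},
    {"tx": 0.65,"ty": 0.72},
    {"tx": 0.65,"ty": 0.72},
  ],
  claw=0,
)

```text
invalid input
```

Call:
arm_command(
  commands=[
    {"tx": 0.16,"ty": 0.18},
    {"tx": 0.32,"ty": 0.36},
    {"tx": 0.48,"ty": 0.54},
    {"tx": 0.65,"ty": 0.72},
    {"tx": 0.65,"ty": 0.72},
    {"tx": 0.65,"ty": 0.72},
    {"tx": 0.65,"ty": 0.72},
    {"tx": 0.65,"ty": 0.72},
  ],
)

```text
invalid input
```

Call:
arm_command(
  commands=[
    {"tx": 0.16,"ty": 0.18,"twist": -0.04},
    {"tx": 0.32,"ty": 0.36,"twist": -0.08},
    {"tx": 0.48,"ty": 0.54,"twist": -0.1},
    {"tx": 0.64,"ty": 0.72,"twist": -0.1},
    {"tx": 0.64,"ty": 0.72,"twist": -0.1},
    {"tx": 0.64,"ty": 0.72,"twist": -0.1},
    {"tx": 0.64,"ty": 0.72,"twist": -0.1},
    {"tx": 0.64,"ty": 0.72,"twist": -0.1},
  ],
)

```text
invalid input
```

```bash
cat > m.py <<'E'
from h import *
import sys
s=get_state();print(round(s["t"],2),np.round(s["eef_pos"],4),np.round(s["ee_rot"],4),np.round(s["force"],2),round(s["width"],4))
H=dict(slot=.07,pointer_tip=.0785,rider_tip=.079,rider_square=.07,start_top=.094,pointer=.07)
cal=calibration("wrist");save(grab_frame("wrist"),sys.argv[1])
for k,z in H.items():
    for r in spot_point(k,"wrist")[:2]: print(k,round(r["score"],2),np.round(r["uv"],1),np.round(onz("wrist",r["uv"],z,cal),4))
E
python3 m.py pics/w1.png
```

```text
1.2 [0.2602 0.6228 0.2265] [ 3.1416  0.     -0.3958] [-0.32  0.79 -0.21] 0.0876
```

View pics/w1.png

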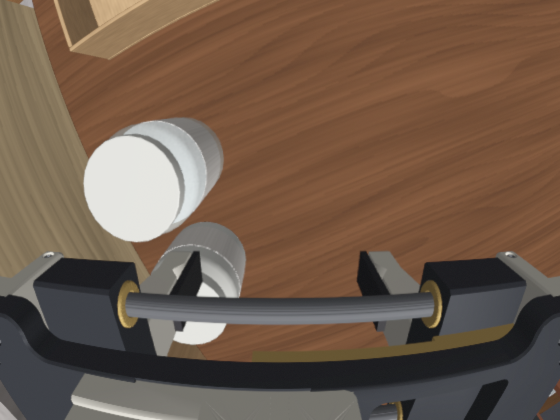

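The moves were refused, and the arm has not moved. The wrist picture shows only jars. I'll now give every row all its numbers.

Call:
arm_command(
  commands=[
    {"tx": 0.16,"ty": 0.18,"tz": 0,"twist": 0},
    {"tx": 0.32,"ty": 0.36,"tz": 0,"twist": 0},
    {"tx": 0.48,"ty": 0.54,"tz": 0,"twist": 0},
    {"tx": 0.65,"ty": 0.72,"tz": 0,"twist": 0},
    {"tx": 0.65,"ty": 0.72,"tz": 0,"twist": 0},
    {"tx": 0.65,"ty": 0.72,"tz": 0,"twist": 0},
    {"tx": 0.65,"ty": 0.72,"tz": 0,"twist": 0},
    {"tx": 0.65,"ty": 0.72,"tz": 0,"twist": 0},
  ],
  claw=0,
)

```text
t: 2.22
eef_pos: [0.3415, 0.3926, 0.2274]
ee_rot: [-3.14, 0.0, -0.398]
force: [-0.4, -0.2, -0.1]
width: 0.0397
gripper_force: 0.0
```

Call:
arm_command(
  commands=[
    {"tx": 0.16,"ty": 0.18,"tz": 0,"twist": 0},
    {"tx": 0.32,"ty": 0.36,"tz": 0,"twist": 0},
    {"tx": 0.48,"ty": 0.54,"tz": 0,"twist": 0},
    {"tx": 0.65,"ty": 0.72,"tz": 0,"twist": 0},
    {"tx": 0.65,"ty": 0.72,"tz": 0,"twist": 0},
    {"tx": 0.65,"ty": 0.72,"tz": 0,"twist": 0},
    {"tx": 0.65,"ty": 0.72,"tz": 0,"twist": 0},
    {"tx": 0.65,"ty": 0.72,"tz": 0,"twist": 0},
  ],
)

```text
t: 2.88
eef_pos: [0.422, 0.1647, 0.2267]
ee_rot: [-3.141, -0.0, -0.399]
force: [-0.0, -0.5, -0.1]
width: 0.0006
gripper_force: 0.0
```

Call:
arm_command(
  commands=[
    {"tx": 0.16,"ty": 0.18,"tz": 0,"twist": -0.04},
    {"tx": 0.32,"ty": 0.36,"tz": 0,"twist": -0.08},
    {"tx": 0.48,"ty": 0.54,"tz": 0,"twist": -0.1},
    {"tx": 0.64,"ty": 0.72,"tz": 0,"twist": -0.1},
    {"tx": 0.64,"ty": 0.72,"tz": 0,"twist": -0.1},
    {"tx": 0.64,"ty": 0.72,"tz": 0,"twist": -0.1},
    {"tx": 0.64,"ty": 0.72,"tz": 0,"twist": -0.1},
    {"tx": 0.64,"ty": 0.72,"tz": 0,"twist": -0.1},
  ],
)

```text
t: 3.55
eef_pos: [0.5008, -0.0634, 0.2259]
ee_rot: [3.141, 0.001, -0.084]
force: [-0.4, 0.4, -1.2]
width: 0.0009
gripper_force: 0.0
```

```bash
python3 m.py pics/w2.png
```

```text
3.55 [ 0.5008 -0.0634  0.2259] [ 3.141e+00  9.000e-04 -8.400e-02] [-0.41  0.44 -1.19] 0.0009
slot 0.93 [270.3 183.8] [ 0.5103 -0.0556  0.07  ]
slot 0.71 [520.1 255.3] [ 0.3922 -0.3776  0.07  ]
pointer_tip 0.65 [316.3  74.9] [ 0.6122 -0.107   0.0785]
pointer_tip 0.42 [518.6 149.8] [ 0.5347 -0.3411  0.0785]
rider_tip 0.92 [332.4  77.7] [ 0.6089 -0.1217  0.079 ]
rider_tip 0.47 [309.7  92.5] [ 0.596  -0.0996  0.079 ]
start_top 0.6 [387.5 189. ] [ 0.5027 -0.167   0.094 ]
start_top 0.58 [519.4 147.4] [ 0.5399 -0.3284  0.094 ]
pointer 0.57 [314.1  93.9] [ 0.5948 -0.1046  0.07  ]
pointer 0.49 [521.5 254.4] [ 0.3931 -0.38    0.07  ]
```

View pics/w2.png

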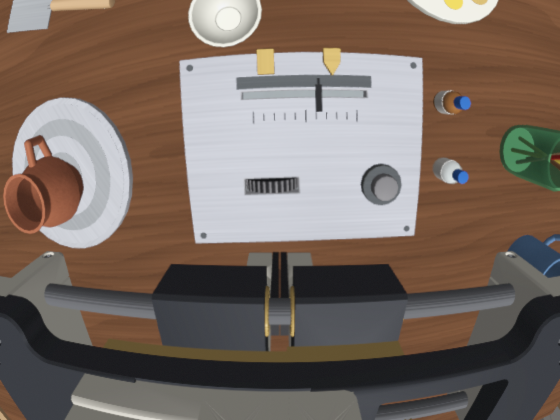

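The wrist view shows the slot at (272,186), the button at (382,184), the pointer tip at about (319,80), the arrow rider tip at about (332,75) and the square rider at (266,62). The panel's corner screws show too.

Run:
```python
from h import *
cal=calibration("wrist")
P=lambda uv,z:onz("wrist",uv,z,cal)
sc=[P(u,.07)for u in[(190,68),(413,66),(407,229),(203,236)]]
print(np.round(sc,4))
c=np.mean(sc,0);d=(sc[0]-sc[1]+sc[3]-sc[2]);yaw=np.arctan2(-d[0],d[1]);print("centre",c,"yaw",yaw)
sl=P((272,186),.07);st=P((386,188),.094);d=sl-st;print("yaw from slot/btn",np.arctan2(-d[0],d[1]),np.hypot(*d[:2]))
R=np.array([[np.cos(yaw),np.sin(yaw)],[-np.sin(yaw),np.cos(yaw)]])
for n,u,z in[("slot",(272,186),.07),("start",(386,188),.094),("ptip",(319,80),.0785),("rtip",(332,75),.079),("sq",(266,73),.079)]:
    p=P(u,z);print(n,np.round(p,4),np.round(1000*R@(p-c)[:2],1))
im=cv2.imread("pics/w2.png")[40:125,220:390]
cv2.imwrite("pics/w2c.png",cv2.resize(im,None,fx=4.5,fy=4.5,interpolation=cv2.INTER_CUBIC))
```

```text
[[ 0.6314  0.0146  0.07  ]
 [ 0.6209 -0.2042  0.07  ]
 [ 0.4486 -0.1973  0.07  ]
 [ 0.4586  0.0232  0.07  ]]
centre [ 0.53989169 -0.09091542  0.07      ] yaw -0.04675919065046383
yaw from slot/btn -0.03423219496327346 0.10878146302280992
slot [ 0.5068 -0.0547  0.07  ] [-34.7  34.7]
start [ 0.5031 -0.1634  0.094 ] [-33.4 -74.1]
ptip [ 0.6066 -0.1064  0.0785] [ 67.4 -12.3]
rtip [ 0.6108 -0.1188  0.079 ] [ 72.2 -24.5]
sq [ 0.6165 -0.0583  0.079 ] [75.  36.1]
```

View pics/w2c.png

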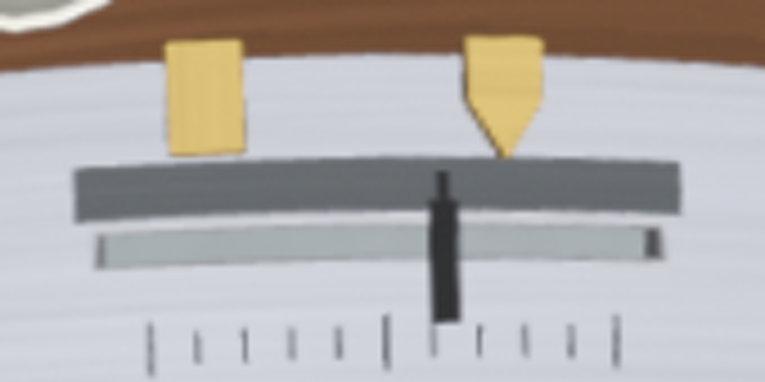

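Call:
arm_command(
  commands=[
    {"tx": 0.019,"ty": -0.07,"tz": 0.1,"twist": -0.012},
    {"tx": 0.019,"ty": -0.07,"tz": 0.2,"twist": -0.012},
    {"tx": 0.019,"ty": -0.07,"tz": 0.3,"twist": -0.012},
    {"tx": 0.019,"ty": -0.07,"tz": 0.4,"twist": -0.012},
    {"tx": 0.019,"ty": -0.07,"tz": 0.5,"twist": -0.012},
    {"tx": 0.019,"ty": -0.07,"tz": 0.536,"twist": -0.012},
    {"tx": 0.019,"ty": -0.07,"tz": 0.536,"twist": -0.012},
    {"tx": 0.019,"ty": -0.07,"tz": 0.536,"twist": -0.012},
  ],
)

```text
t: 4.57
eef_pos: [0.5061, -0.045, 0.0931]
ee_rot: [3.141, 0.0, -0.043]
force: [0.5, -0.1, 1.2]
width: 0.0008
gripper_force: 0.0
```

```bash
python3 m.py pics/w3.png
```

```text
4.57 [ 0.5061 -0.045   0.0931] [ 3.1411e+00  1.0000e-04 -4.2800e-02] [ 0.51 -0.06  1.24] 0.0008
slot 0.78 [295.7 240. ] [ 0.512  -0.0553  0.07  ]
pointer_tip 0.67 [385.8  68.9] [ 0.6107 -0.1062  0.0785]
rider_tip 0.9 [413.1  67.3] [ 0.6125 -0.1221  0.079 ]
rider_square 0.6 [517.2 121.2] [ 0.5866 -0.2064  0.07  ]
start_top 0.92 [475.9 258.6] [ 0.5027 -0.1662  0.094 ]
pointer 0.97 [380.3  97.1] [ 0.5953 -0.1054  0.07  ]
pointer 0.22 [411.9  69.1] [ 0.6126 -0.1252  0.07  ]
```

View pics/w3.png

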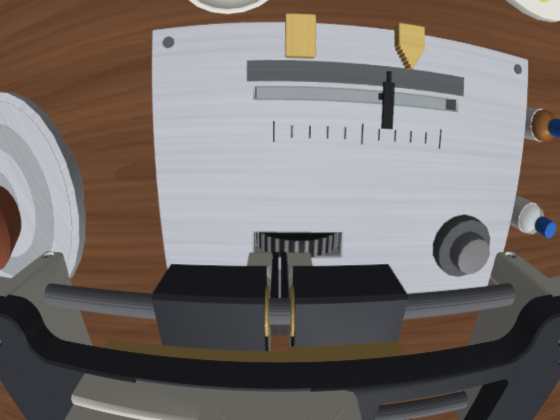

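The picture shows the fingertip over the slot at (280,255), the pointer tip at (389,72) and the arrow tip at (411,68). Next I feel downwards for the wheel.

Call:
arm_command(
  commands=[
    {"tx": 0,"ty": 0,"tz": 0.01,"twist": 0},
    {"tx": 0,"ty": 0,"tz": 0.02,"twist": 0},
    {"tx": 0,"ty": 0,"tz": 0.03,"twist": 0},
    {"tx": 0,"ty": 0,"tz": 0.04,"twist": 0},
    {"tx": 0,"ty": 0,"tz": 0.04,"twist": 0},
    {"tx": 0,"ty": 0,"tz": 0.04,"twist": 0},
    {"tx": 0,"ty": 0,"tz": 0.04,"twist": 0},
    {"tx": 0,"ty": 0,"tz": 0.04,"twist": 0},
  ],
)

```text
t: 5.58
eef_pos: [0.5058, -0.0454, 0.0826]
ee_rot: [3.142, -0.0, -0.044]
force: [0.7, 0.1, 0.6]
width: 0.0006
gripper_force: 0.0
```

Call:
arm_command(
  commands=[
    {"tx": 0,"ty": 0,"tz": 0.002,"twist": 0},
    {"tx": 0,"ty": 0,"tz": 0.004,"twist": 0},
    {"tx": 0,"ty": 0,"tz": 0.006,"twist": 0},
    {"tx": 0,"ty": 0,"tz": 0.006,"twist": 0},
    {"tx": 0,"ty": 0,"tz": 0.006,"twist": 0},
    {"tx": 0,"ty": 0,"tz": 0.006,"twist": 0},
    {"tx": 0,"ty": 0,"tz": 0.006,"twist": 0},
    {"tx": 0,"ty": 0,"tz": 0.006,"twist": 0},
  ],
)

```text
t: 6.25
eef_pos: [0.5058, -0.0454, 0.0811]
ee_rot: [-3.142, -0.0, -0.044]
force: [-0.4, -0.3, -0.9]
width: 0.0002
gripper_force: 0.0
```

Call:
arm_command(
  commands=[
    {"tx": 0,"ty": 0,"tz": 0.002,"twist": 0},
    {"tx": 0,"ty": 0,"tz": 0.004,"twist": 0},
    {"tx": 0,"ty": 0,"tz": 0.006,"twist": 0},
    {"tx": 0,"ty": 0,"tz": 0.006,"twist": 0},
    {"tx": 0,"ty": 0,"tz": 0.006,"twist": 0},
    {"tx": 0,"ty": 0,"tz": 0.006,"twist": 0},
    {"tx": 0,"ty": 0,"tz": 0.006,"twist": 0},
    {"tx": 0,"ty": 0,"tz": 0.006,"twist": 0},
  ],
)

```text
t: 6.92
eef_pos: [0.5057, -0.0454, 0.0796]
ee_rot: [3.142, -0.0, -0.044]
force: [1.1, -0.4, 0.2]
width: 0.0006
gripper_force: 0.0
```

Call:
arm_command(
  commands=[
    {"tx": 0,"ty": 0,"tz": 0.002,"twist": 0},
    {"tx": 0,"ty": 0,"tz": 0.004,"twist": 0},
    {"tx": 0,"ty": 0,"tz": 0.005,"twist": 0},
    {"tx": 0,"ty": 0,"tz": 0.005,"twist": 0},
    {"tx": 0,"ty": 0,"tz": 0.005,"twist": 0},
    {"tx": 0,"ty": 0,"tz": 0.005,"twist": 0},
    {"tx": 0,"ty": 0,"tz": 0.005,"twist": 0},
    {"tx": 0,"ty": 0,"tz": 0.005,"twist": 0},
  ],
)

```text
t: 7.58
eef_pos: [0.5058, -0.0454, 0.0784]
ee_rot: [3.142, -0.0, -0.044]
force: [-0.4, 0.3, -0.7]
width: -0.0001
gripper_force: 0.0
```

Call:
arm_command(
  commands=[
    {"tx": 0,"ty": 0,"tz": 0.002,"twist": 0},
    {"tx": 0,"ty": 0,"tz": 0.004,"twist": 0},
    {"tx": 0,"ty": 0,"tz": 0.005,"twist": 0},
    {"tx": 0,"ty": 0,"tz": 0.005,"twist": 0},
    {"tx": 0,"ty": 0,"tz": 0.005,"twist": 0},
    {"tx": 0,"ty": 0,"tz": 0.005,"twist": 0},
    {"tx": 0,"ty": 0,"tz": 0.005,"twist": 0},
    {"tx": 0,"ty": 0,"tz": 0.005,"twist": 0},
  ],
)

```text
t: 8.25
eef_pos: [0.5058, -0.0454, 0.0771]
ee_rot: [-3.142, -0.0, -0.044]
force: [-0.1, -0.4, 0.9]
width: 0.0003
gripper_force: 0.8
```

Call:
arm_command(
  commands=[
    {"tx": 0,"ty": 0,"tz": 0.002,"twist": 0},
    {"tx": 0,"ty": 0,"tz": 0.004,"twist": 0},
    {"tx": 0,"ty": 0,"tz": 0.004,"twist": 0},
    {"tx": 0,"ty": 0,"tz": 0.004,"twist": 0},
    {"tx": 0,"ty": 0,"tz": 0.004,"twist": 0},
    {"tx": 0,"ty": 0,"tz": 0.004,"twist": 0},
    {"tx": 0,"ty": 0,"tz": 0.004,"twist": 0},
    {"tx": 0,"ty": 0,"tz": 0.004,"twist": 0},
  ],
)

```text
t: 8.92
eef_pos: [0.5058, -0.0454, 0.0761]
ee_rot: [-3.142, -0.0, -0.044]
force: [-0.2, -1.0, 4.1]
width: 0.0003
gripper_force: 1.7
```

Call:
arm_command(
  commands=[
    {"tx": 0,"ty": 0,"tz": 0.003,"twist": 0},
    {"tx": 0,"ty": 0,"tz": 0.004,"twist": 0},
    {"tx": 0,"ty": 0,"tz": 0.004,"twist": 0},
    {"tx": 0,"ty": 0.004,"tz": 0.004,"twist": 0},
    {"tx": 0,"ty": 0.008,"tz": 0.004,"twist": 0},
    {"tx": 0,"ty": 0.012,"tz": 0.004,"twist": 0},
    {"tx": 0,"ty": 0.012,"tz": 0.004,"twist": 0},
    {"tx": 0,"ty": 0.012,"tz": 0.004,"twist": 0},
  ],
)

```text
t: 9.58
eef_pos: [0.5058, -0.048, 0.0752]
ee_rot: [-3.141, -0.001, -0.044]
force: [-1.2, 2.5, 5.6]
width: 0.0003
gripper_force: 3.2
```

Call:
arm_command(
  commands=[
    {"tx": 0,"ty": 0.008,"tz": 0,"twist": 0},
    {"tx": 0,"ty": 0.016,"tz": 0,"twist": 0},
    {"tx": 0,"ty": 0.024,"tz": 0,"twist": 0},
    {"tx": 0,"ty": 0.032,"tz": 0,"twist": 0},
    {"tx": 0,"ty": 0.04,"tz": 0,"twist": 0},
    {"tx": 0,"ty": 0.048,"tz": 0,"twist": 0},
    {"tx": 0,"ty": 0.048,"tz": 0,"twist": 0},
    {"tx": 0,"ty": 0.048,"tz": 0,"twist": 0},
  ],
)

```text
t: 10.25
eef_pos: [0.5053, -0.0602, 0.0754]
ee_rot: [-3.141, -0.001, -0.044]
force: [-0.6, 0.9, 6.0]
width: 0.0006
gripper_force: 3.5
```

```bash
cat > p.py <<'E'
from h import *
import sys
yaw=-.0468;c=np.array([.53989,-.09092]);R=np.array([[np.cos(yaw),np.sin(yaw)],[-np.sin(yaw),np.cos(yaw)]])
s=get_state();print(round(s["t"],2),np.round(s["eef_pos"],4),np.round(s["force"],2))
cal=calibration("wrist");im=grab_frame("wrist");save(im[30:160,230:490],sys.argv[1],3)
for k,z in dict(pointer_tip=.0785,rider_tip=.079,pointer=.07).items():
    for r in spot_point(k,"wrist")[:1]: print(k,round(r["score"],2),np.round(r["uv"],1),np.round(1000*R@(onz("wrist",r["uv"],z,cal)[:2]-c),1))
E
python3 p.py pics/w4.png
```

```text
10.25 [ 0.5053 -0.0602  0.0754] [-0.59  0.94  5.98]
pointer_tip 0.94 [382.9  65. ] [ 70.6 -19.9]
rider_tip 0.92 [399.6  61.6] [ 73.2 -28.4]
pointer 0.95 [377.   90.4] [ 58.4 -19.8]
```

View pics/w4.png

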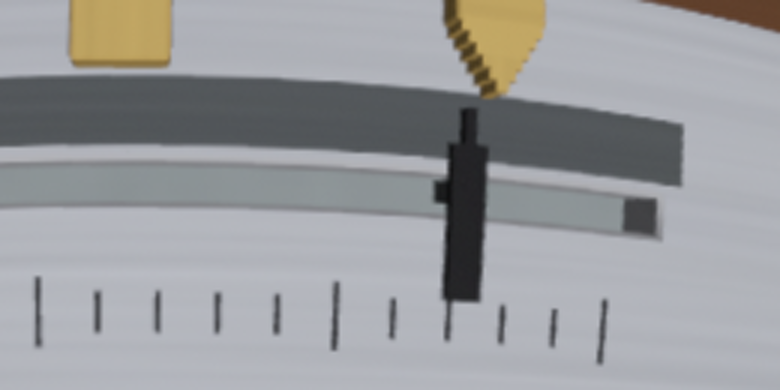

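Rolling works: the pointer went from about −12 to about −19 mm. I lift off and look from straight above the rider, to avoid parallax.

Call:
arm_command(
  commands=[
    {"tx": 0,"ty": 0,"tz": -0.05,"twist": 0},
    {"tx": 0,"ty": 0,"tz": -0.12,"twist": 0},
    {"tx": 0,"ty": 0.1,"tz": -0.16,"twist": 0},
    {"tx": 0,"ty": 0.2,"tz": -0.16,"twist": 0},
    {"tx": 0,"ty": 0.22,"tz": -0.16,"twist": 0},
    {"tx": 0,"ty": 0.22,"tz": -0.16,"twist": 0},
    {"tx": 0,"ty": 0.22,"tz": -0.16,"twist": 0},
    {"tx": 0,"ty": 0.22,"tz": -0.16,"twist": 0},
  ],
)

```text
t: 11.12
eef_pos: [0.5023, -0.1149, 0.1146]
ee_rot: [-3.142, 0.001, -0.044]
force: [0.9, 0.1, -0.3]
width: 0.0005
gripper_force: 0.0
```

```bash
sed -i 's/30:160,230:490\],sys.argv\[1\],3/60:230,180:380],sys.argv[1],3.5/' p.py; python3 p.py pics/w5.png
```

```text
11.12 [ 0.5023 -0.1149  0.1146] [ 0.87  0.11 -0.29]
pointer_tip 0.61 [272.5  65. ] [ 72.7 -21.6]
rider_tip 0.56 [285.   64.4] [ 73.  -28.8]
pointer 0.56 [271.1  91.4] [ 57.4 -20.6]
```

View pics/w5.png

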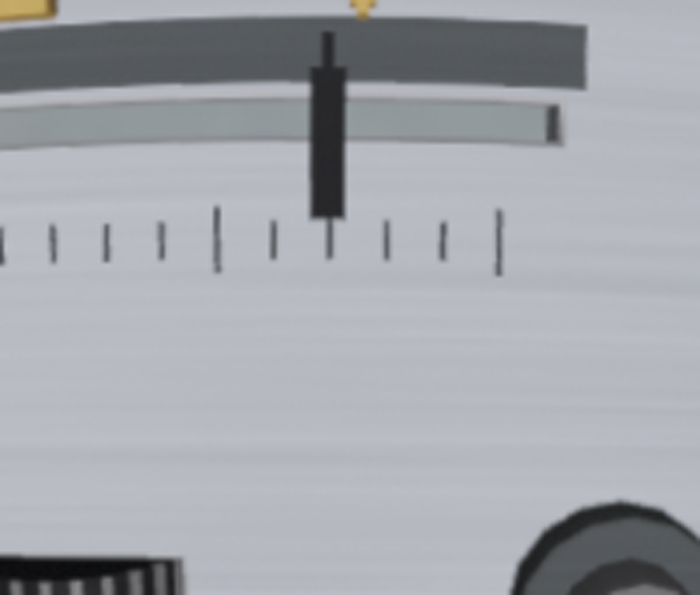

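Call:
arm_command(
  commands=[
    {"tx": 0.006,"ty": -0.13,"tz": 0,"twist": 0},
    {"tx": 0.006,"ty": -0.262,"tz": 0,"twist": 0},
    {"tx": 0.006,"ty": -0.262,"tz": 0,"twist": 0},
    {"tx": 0.006,"ty": -0.262,"tz": 0.06,"twist": 0},
    {"tx": 0.006,"ty": -0.262,"tz": 0.11,"twist": 0},
    {"tx": 0.006,"ty": -0.262,"tz": 0.135,"twist": 0},
    {"tx": 0.006,"ty": -0.262,"tz": 0.135,"twist": 0},
    {"tx": 0.006,"ty": -0.262,"tz": 0.135,"twist": 0},
  ],
)

```text
t: 11.98
eef_pos: [0.507, -0.05, 0.0813]
ee_rot: [3.141, 0.001, -0.044]
force: [0.0, -0.0, -0.1]
width: 0.0004
gripper_force: 0.0
```

Run:
```python
from h import *
s=get_state();print(np.round(s["eef_pos"],5),s["force"])
```

```text
[ 0.50697 -0.04999  0.08125] [ 0.00329217 -0.01390174 -0.05277681]
```

Call:
arm_command(
  commands=[
    {"tx": 0,"ty": 0,"tz": 0.008,"twist": 0},
    {"tx": 0,"ty": 0,"tz": 0.014,"twist": 0},
    {"tx": 0,"ty": 0,"tz": 0.018,"twist": 0},
    {"tx": 0,"ty": 0,"tz": 0.021,"twist": 0},
    {"tx": 0,"ty": 0,"tz": 0.024,"twist": 0},
    {"tx": 0,"ty": 0,"tz": 0.024,"twist": 0},
    {"tx": 0,"ty": 0,"tz": 0.024,"twist": 0},
    {"tx": 0,"ty": 0,"tz": 0.024,"twist": 0},
  ],
)

```text
t: 12.65
eef_pos: [0.5075, -0.05, 0.0759]
ee_rot: [-3.142, -0.001, -0.044]
force: [-1.5, -0.5, 5.2]
width: 0.0004
gripper_force: 2.7
```

Call:
arm_command(
  commands=[
    {"tx": 0,"ty": 0,"tz": 0.002,"twist": 0},
    {"tx": 0,"ty": 0.008,"tz": 0.002,"twist": 0},
    {"tx": 0,"ty": 0.016,"tz": 0.002,"twist": 0},
    {"tx": 0,"ty": 0.024,"tz": 0.002,"twist": 0},
    {"tx": 0,"ty": 0.032,"tz": 0.002,"twist": 0},
    {"tx": 0,"ty": 0.042,"tz": 0.002,"twist": 0},
    {"tx": 0,"ty": 0.042,"tz": 0.002,"twist": 0},
    {"tx": 0,"ty": 0.042,"tz": 0.002,"twist": 0},
  ],
)

```text
t: 13.32
eef_pos: [0.507, -0.0604, 0.0755]
ee_rot: [-3.141, -0.001, -0.044]
force: [-1.6, 1.6, 6.4]
width: 0.0003
gripper_force: 3.4
```

Call:
arm_command(
  commands=[
    {"tx": 0,"ty": 0,"tz": -0.05,"twist": 0},
    {"tx": 0,"ty": 0,"tz": -0.12,"twist": 0},
    {"tx": 0,"ty": 0.1,"tz": -0.2,"twist": 0},
    {"tx": 0,"ty": 0.2,"tz": -0.24,"twist": 0},
    {"tx": 0,"ty": 0.22,"tz": -0.24,"twist": 0},
    {"tx": 0,"ty": 0.22,"tz": -0.24,"twist": 0},
    {"tx": 0,"ty": 0.22,"tz": -0.24,"twist": 0},
    {"tx": 0,"ty": 0.22,"tz": -0.24,"twist": 0},
  ],
)

```text
t: 13.98
eef_pos: [0.5036, -0.115, 0.1341]
ee_rot: [-3.142, 0.001, -0.044]
force: [0.5, -0.6, -0.1]
width: 0.0003
gripper_force: 0.0
```

```bash
python3 p.py pics/w6.png
```

```text
13.98 [ 0.5036 -0.115   0.1341] [ 0.55 -0.55 -0.08]
pointer_tip 0.9 [279.3  72. ] [ 71.9 -25.5]
pointer 0.6 [278.9  96.3] [ 56.3 -25.3]
```

View pics/w6.png

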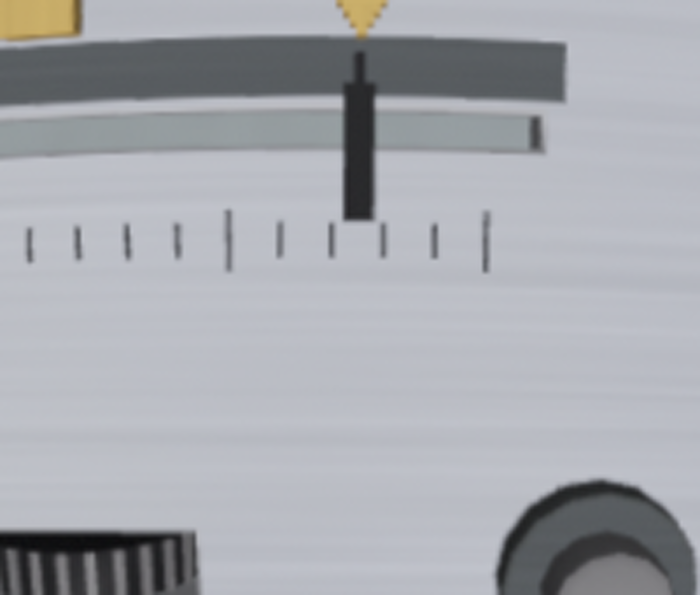

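The pointer tip at (360,52) now stands opposite the arrow tip at (362,38), within about 0.5 mm. Before I move to the button I check the gripper's clearance to the brushes.

Run:
```python
from h import *
for u,z in[((161,203),.24),((147,186),.26),((115,187),.26),((112,222),.24),((148,290),.0)]: print(u,np.round(onz("scene",u,z),3))
```

```text
(161, 203) [ 0.574 -0.379  0.24 ]
(147, 186) [ 0.536 -0.381  0.26 ]
(115, 187) [ 0.499 -0.424  0.26 ]
(112, 222) [ 0.566 -0.469  0.24 ]
(148, 290) [ 0.51  -0.412  0.   ]
```

Call:
arm_command(
  commands=[
    {"tx": 0,"ty": 0.05,"tz": 0,"twist": 0},
    {"tx": 0,"ty": 0.1,"tz": 0,"twist": 0},
    {"tx": 0,"ty": 0.1,"tz": 0,"twist": 0},
    {"tx": 0,"ty": 0.1,"tz": 0,"twist": 0},
    {"tx": 0,"ty": 0.1,"tz": 0,"twist": 0},
    {"tx": 0,"ty": 0.1,"tz": 0,"twist": 0},
    {"tx": 0,"ty": 0.1,"tz": 0,"twist": 0},
    {"tx": 0,"ty": 0.1,"tz": 0,"twist": 0},
  ],
)

```text
t: 14.85
eef_pos: [0.5031, -0.14, 0.1348]
ee_rot: [-3.142, -0.0, -0.043]
force: [0.1, -0.3, -0.3]
width: 0.0004
gripper_force: 0.0
```

Call:
arm_command(
  commands=[
    {"tx": 0,"ty": 0.098,"tz": 0,"twist": 0},
    {"tx": 0,"ty": 0.098,"tz": 0,"twist": 0},
    {"tx": 0,"ty": 0.098,"tz": 0.05,"twist": 0},
    {"tx": 0,"ty": 0.098,"tz": 0.1,"twist": 0},
    {"tx": 0,"ty": 0.098,"tz": 0.14,"twist": 0},
    {"tx": 0,"ty": 0.098,"tz": 0.145,"twist": 0},
    {"tx": 0,"ty": 0.098,"tz": 0.145,"twist": 0},
    {"tx": 0,"ty": 0.098,"tz": 0.145,"twist": 0},
  ],
)

```text
t: 15.52
eef_pos: [0.5023, -0.1648, 0.0989]
ee_rot: [3.141, -0.0, -0.044]
force: [0.0, -0.4, 1.0]
width: 0.0003
gripper_force: 0.0
```

Call:
arm_command(
  commands=[
    {"tx": 0,"ty": 0,"tz": 0.01,"twist": 0},
    {"tx": 0,"ty": 0,"tz": 0.02,"twist": 0},
    {"tx": 0,"ty": 0,"tz": 0.028,"twist": 0},
    {"tx": 0,"ty": 0,"tz": 0.034,"twist": 0},
    {"tx": 0,"ty": 0,"tz": 0.04,"twist": 0},
    {"tx": 0,"ty": 0,"tz": 0.045,"twist": 0},
    {"tx": 0,"ty": 0,"tz": 0.045,"twist": 0},
    {"tx": 0,"ty": 0,"tz": 0.045,"twist": 0},
  ],
)

```text
t: 16.18
eef_pos: [0.5026, -0.1648, 0.0876]
ee_rot: [3.142, -0.001, -0.044]
force: [1.5, 1.9, 4.5]
width: 0.0002
gripper_force: 2.1
```

Call:
arm_command(
  commands=[
    {"tx": 0,"ty": 0,"tz": -0.03,"twist": 0},
    {"tx": 0,"ty": 0,"tz": -0.08,"twist": 0},
    {"tx": 0,"ty": 0,"tz": -0.16,"twist": 0},
    {"tx": 0,"ty": -0.1,"tz": -0.18,"twist": 0},
    {"tx": 0,"ty": -0.2,"tz": -0.18,"twist": 0},
    {"tx": 0,"ty": -0.2,"tz": -0.18,"twist": 0},
    {"tx": 0,"ty": -0.2,"tz": -0.18,"twist": 0},
    {"tx": 0,"ty": -0.2,"tz": -0.18,"twist": 0},
  ],
)

```text
t: 16.85
eef_pos: [0.5035, -0.115, 0.1322]
ee_rot: [3.141, 0.001, -0.043]
force: [-0.4, -0.3, -1.0]
width: 0.0002
gripper_force: 0.0
```

```bash
python3 p.py pics/w7.png
```

```text
16.85 [ 0.5035 -0.115   0.1322] [-0.38 -0.29 -0.98]
rider_tip 0.8 [284.7  70.1] [ 72.8 -28.9]
pointer 0.63 [280.3  94.9] [ 57.1 -26.2]
```

View pics/w7.png

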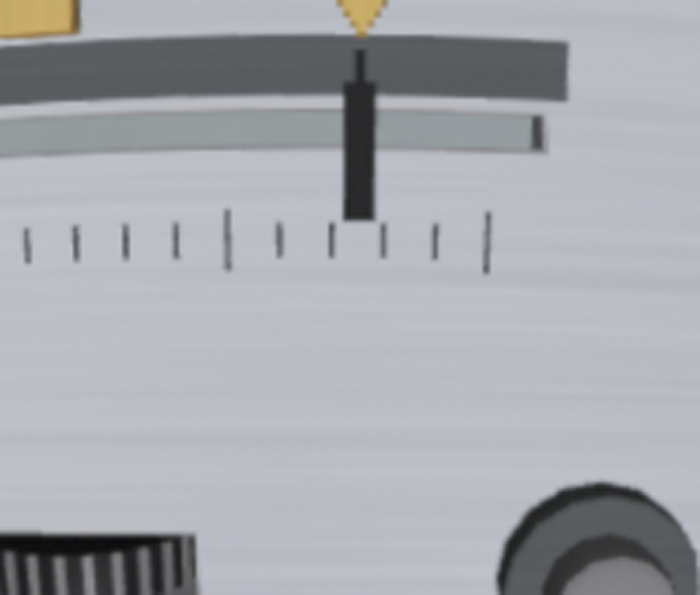

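The pointer at (361,50) is still opposite the arrow tip at (362,37), the button is up and the finger is clear.

```bash
python3 -c "from station import *;print(job_done())"
```

```text
the job is handed in; nothing more can be done
None
```

The job is handed in: the pointer stands opposite the arrow rider's tip (within about 0.5 mm in the last picture), the start button was pressed about 6.4 mm and is up again, readings stayed under 7 N, and the arm touches nothing.

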